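# Rock the bearing-ball tub over its heel into the pull-out tray

## Task

Empty the deeper of the two metal tubs into the pulled-out tray below it without lifting it: take it by its rear bar and rock it forward on its rounded heel, slowly and under control, until both steel balls have rolled out into the tray. Then rock it back to stand upright where it was and let go. Leave the shallow tub as it stands.

Things in the scene. Friction and masses are not known exactly. Their poses are not given: they have to be found in the camera images.
- tub: Deeper metal tub, 100 mm wide, 110 long, 115 deep, 0.4-0.6 kg, on a unit with top at z 0.070. Origin: mid-axis of its smooth round heel rod (radius 10) under the front edge, which turns in place in an open channel. y = forward, pouring way; x = rocking axis; z up. Front wall leans 25 deg forward: balls roll out from about 65 deg of rocking, 85 empties it; past about 45 deg it falls forward unless held.
- tub_bar (a point): Middle of the deeper tub's rear bar: round steel, 10 mm diameter, 96 long, along the tub's x, at (0, -155, +100) mm in the tub's frame: 45 mm behind the rear wall, 15 below the rim, held by an arm at each end. It can turn in a light pinch, so a gripper pointing down can follow its arc about the heel axis (radius 184 mm).
- low_tub: Shallow tub, like the other but 60 mm deep and holding white end caps; beside the deeper tub (about 124 mm between centres, on either side) on the same unit. Origin and axes as for the deeper tub. To be left alone.
- tray (a point): Centre of the pull-out tray's floor, 5 mm above the bench. Aluminium tray, 340 mm (x) by 220 (y), walls 45 mm high, on the tubs' pouring side of the unit. y = pouring way, away from the unit; z up. A bracket hinge lies in it.
- ball_a_center (a point): Centre of one steel ball, 28 mm in diameter, 90 g, in the deeper tub at the start.
- ball_b_center (a point): Centre of the other steel ball, 28 mm in diameter, 90 g, in the deeper tub at the start.
There are look-alikes about, which are no part of the job. Leave any black or blue look-alike of the tub alone.

How it is judged:
By the outcome, as a careful person would: the job done as asked, in the order asked, and still so for the second after the job is handed in, with the robot touching nothing.
It also fails if it takes over 51 s, if anything falls off the work surface, if the arm or the gripper's body presses on something with over 40 N, if the wrist force passes 120 N, or if a joint passes its speed limit or range.

## Robot

A 6-joint arm with a two-finger parallel gripper is mounted at the origin on the work surface. World frame = base frame: x ahead of the robot, y to its left, z up, the work surface at z = 0. Lengths are in mm, angles in rad, forces in N, time in s.
With the tool pointing down it reaches from about 350 to 875 mm from the base axis. Payload 4.2 kg.
Tool frame: the origin (TCP) lies between the finger pads; the fingertips stand 11 mm ahead of it and the grasp point (between the pads) lies 8 mm behind it; z points along the fingers, y is the direction in which the jaws open and shut (so a half turn about z gives the same grasp; the last joint's range is limited). The gripper opens to 85 mm and grips with 20 to 120 N. Pads are 22 mm wide; open, the fingers measure 114 mm over their backs; the gripper's body (76 mm by 85 mm) begins 54 mm behind the grasp point. The pads swing forward as they close: fully open they stand 13 mm farther back than shut.
Start: joints at [1.453, 0.385, 0.008, 0, -1.194, -0.259], TCP at [229.934, 581.145, 242.312] pointing down, gripper open.
Joint ranges: [-3.14, 3.14], [-1.21, 2.06], [-1.07, 1.41], [-3.16, 2.05], [-2.99, -0.16], [-3.1, 3.1]. Speed limits (rad/s): [2.79, 2.79, 3.14, 3.14, 3.14, 3.14].

## Interface

Orientations are given as a unit quaternion [x, y, z, w].
In Python, from bench import * gives the robot as it stands. The module is installed in compiled form; this text tells all that it offers.
- The arm moves only by the tool drive_tool, never from a script. Its argument "increments" is a list of rows, each a list of 3 entries, a list of its own where there are three numbers: the gripper command: -1 is shut, 1 is fully open, values between are in proportion, then the shift along the tool's x, y, z scaled (see below), then the turn about the tool's z scaled (see below). In form: [[hand, [tx, ty, tz], turn], ...]. A call has 1 to 20 rows; each row shifts and turns the commanded pose from where the row before left it, along the tool's axes as they then stand; what a row does not reach is not made up. The controller multiplies each number of a shift by 0.3 m and each number of a turn by 2 rad. A row lasts 1/8 s, in which the tool goes at most 62.5 mm and 10.7 degrees, less where a joint would pass 70% of its speed; a pose out of reach is approached as far as the arm can. A call with a number of a shift or a turn outside -1 to 1 is refused whole. A call with a gripper value outside its range is refused whole. The fingers move at their own pace and stop on an object; the grip force is fixed at half the most. Time passes only in rows, so rows that do not move let the fingers close. It gives the time, the measured TCP pose, the force and the opening at its end, in the units of the state.
- read_state(): the state, without advancing time (a new reading comes with each control period).
- get_image(name): name is "scene" or "top" or "wrist"; returns the picture (384x512x3 uint8, red, green, blue); there is no depth.
- calibration(name): a dict with "fovy" (degrees; the focal length in pixels is half the picture's height over the tangent of half this angle, whatever the lens; pixels are square), "cx", "cy" (the principal point, pixels), "R" (3x3) and "t" (3): a world point X has camera coordinates R X + t. Camera axes: x right, y down, z forward; pixel columns grow to the right and rows downward; lengths in mm; the calibration is good to about 2 mm. The wrist camera is an equidistant fisheye: a pixel r from the principal point sees the ray r / f radians off the axis. A picture is of the moment at which its call begins: read the wrist's pose just before it. calibration takes no time and is no camera call; for the wrist camera it gives the pose at the moment of the call.
- job_done(): hands the job in, once; it reports no verdict.
The state is a dict: "clock": time; "joints": joint angles; "joint_vel": joint speeds; "joint_efforts": joint torques, N m; "position": TCP position; "ee_rot": TCP orientation; "contact_force": force on the tool from outside, world axes, zero at the start; "wrist_torque": the same for the moment, N m; "gripper_width": finger opening in mm.
Only numpy, scipy, OpenCV 4.12 (cv2) and the standard library are available. Lean on these libraries where they do the work, as an engineer would, in place of code of your own. Each camera call takes 0.05 s, during which the arm holds its last target.

## Working session

There is one attempt and no reset: what is moved stays moved. The work goes in short steps, Python scripts to look and compute and a tool call to move; the robot and the scene stay as the last step left them, time stands still between calls to the robot, and variables do not carry over. Pictures are saved under pics/ and viewed, and the job is handed in when it is done.

Besides the shell and the picture viewer there is one more tool, called after "Call:" as name(argument=value, ...) on one line, values as JSON. drive_tool: Moves the arm, as the interface text tells. Shifts and turns lie within -1 to 1; 1 stands for 0.3 m of shift or 2 rad of turn. Its arguments: {"type":"object","properties":{"increments":{"type":"array"}},"required":["increments"]}

```bash
mkdir -p pics
python3 - <<'E'
from bench import *
import cv2
print(read_state())
for n in ("scene","top","wrist"):
    c=calibration(n); print(n,c)
    im=get_image(n); cv2.imwrite(f"pics/{n}0.png",im[:,:,::-1])
E
```

```text
{'clock': 0.0, 'joints': array([ 1.45262673e+00,  3.85521253e-01,  6.55273857e-03, -4.95987753e-04,
       -1.19399348e+00, -2.58581103e-01]), 'joint_vel': array([-5.32024095e-04, -1.74141051e-03, -1.29825665e-03,  8.42230441e-05,
        7.96504333e-04,  1.89215293e-03]), 'joint_efforts': array([ 9.91149464e-04, -3.92285979e+01,  1.88394821e+01,  4.18592155e+00,
       -4.68757760e-03,  4.49659979e-06]), 'position': array([229.72118089, 580.61415967, 241.21471842]), 'ee_rot': array([ 9.82292028e-01, -1.87352997e-01, -1.53970497e-04,  1.09633638e-03]), 'contact_force': array([0.46721755, 0.73124967, 0.44716484]), 'wrist_torque': array([ 0.01542943, -0.03264484,  0.01571789]), 'gripper_width': 85.76262868711379}
scene {'fovy': 52.00044998239831, 'cx': 252.78880337183048, 'cy': 195.0784356977275, 'R': array([[ 0.2461131 ,  0.96897693, -0.02262853],
       [ 0.63336413, -0.17845463, -0.75299656],
       [-0.73367446,  0.17099022, -0.65763525]]), 't': array([-110.91469158, -188.63016316, 1386.72702327])}
top {'fovy': 55.136905697893184, 'cx': 255.8156947800429, 'cy': 191.38073979907907, 'R': array([[-0.01266647, -0.99991475, -0.00317143],
       [-0.99764493,  0.01285141, -0.06737529],
       [ 0.06741031,  0.00231056, -0.99772266]]), 't': array([ -10.68511529,  443.69144146, 1058.18291661])}
wrist {'fovy': 65.70646984690485, 'cx': 260.6968856174349, 'cy': 193.29318103526597, 'R': array([[-0.36801514, -0.92981906,  0.00117399],
       [-0.8811851 ,  0.34916864,  0.31873826],
       [-0.29677883,  0.116266  , -0.94784204]]), 't': array([625.35037248, -42.27045032, 379.96184691])}
```

View pics/scene0.png

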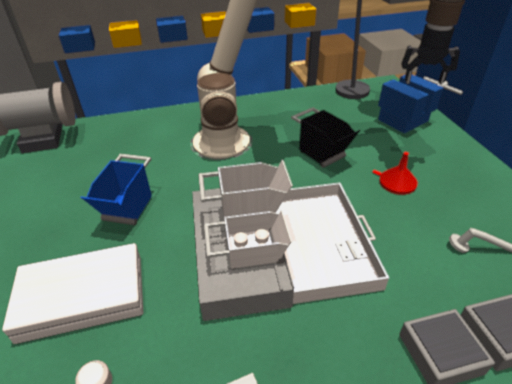

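View pics/top0.png

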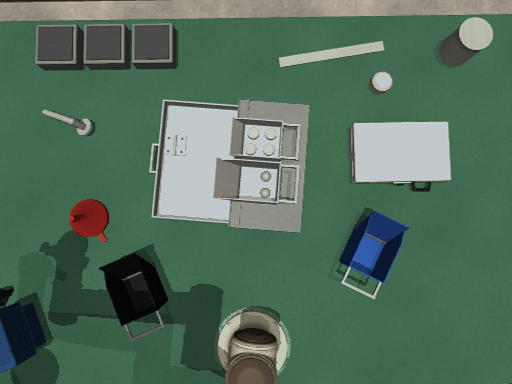

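View pics/wrist0.png

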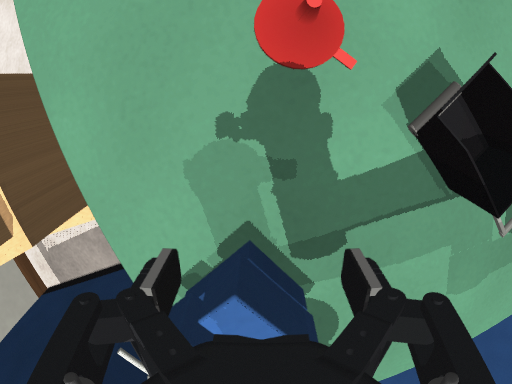

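The grey metal tub at top px (258,182) holds the two balls and reaches toward the tray on its left. The shallow tub with caps is at (265,140). The look-alikes are black at (135,290), blue at (372,245) and blue at (20,335). Next, a close crop with a first measurement.

```bash
cat > h.py <<'E'
import numpy as np, cv2
from bench import *
def ray(n,u,v,c=None):
    c=c or calibration(n); f=192/np.tan(np.radians(c['fovy']/2))
    x,y=(u-c['cx']),(v-c['cy'])
    if n=='wrist':
        r=np.hypot(x,y);th=r/f;d=np.array([x/r*np.sin(th),y/r*np.sin(th),np.cos(th)])
    else: d=np.array([x/f,y/f,1.])
    R,t=np.array(c['R']),np.array(c['t'])
    return -R.T@t, R.T@d/np.linalg.norm(d)
def onz(n,u,v,z,c=None):
    o,d=ray(n,u,v,c); return o+d*(z-o[2])/d[2]
def two(r1,r2):
    (o1,d1),(o2,d2)=r1,r2
    A=np.c_[d1,-d2]; s=np.linalg.lstsq(A,o2-o1,rcond=None)[0]
    p,q=o1+s[0]*d1,o2+s[1]*d2
    return (p+q)/2,np.linalg.norm(p-q)
def proj(n,X,c=None):
    c=c or calibration(n); f=192/np.tan(np.radians(c['fovy']/2)); p=np.array(c['R'])@X+np.array(c['t'])
    if n=='wrist':
        r=np.hypot(p[0],p[1]);k=f*np.arctan2(r,p[2])/r;return np.array([c['cx']+k*p[0],c['cy']+k*p[1]])
    return np.array([c['cx']+f*p[0]/p[2],c['cy']+f*p[1]/p[2]])
E
python3 - <<'E'
import cv2
a=cv2.imread('pics/top0.png')[90:240,200:320]; cv2.imwrite('pics/tc.png',cv2.resize(a,None,fx=4,fy=4,interpolation=cv2.INTER_CUBIC)[:600])
a=cv2.imread('pics/scene0.png')[155:280,190:300]; cv2.imwrite('pics/sc.png',cv2.resize(a,None,fx=4.5,fy=4.5,interpolation=cv2.INTER_CUBIC))
E
```

```text
(no output)
```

View pics/tc.png

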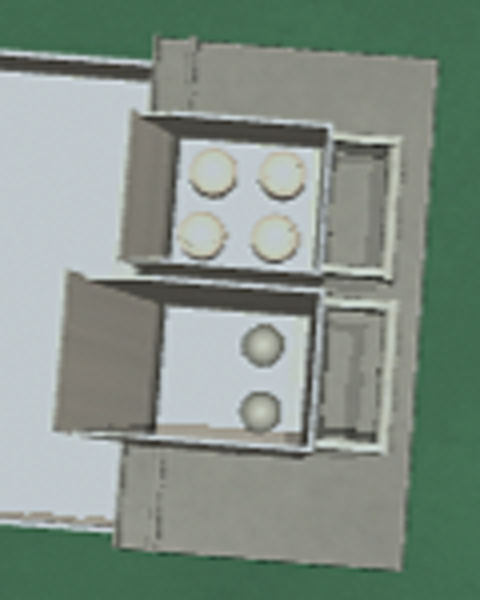

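View pics/sc.png

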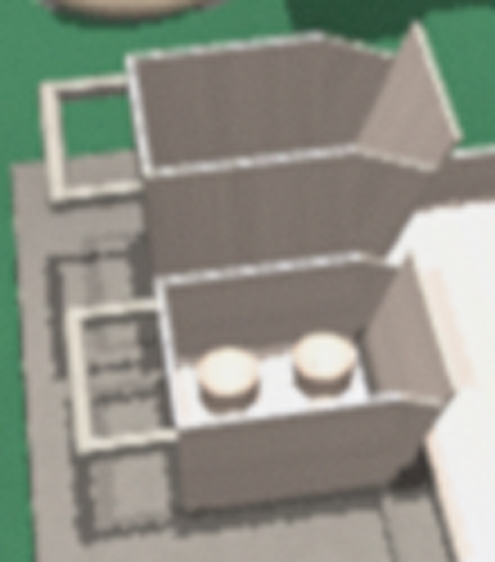

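Run:
```python
from h import *
T=lambda u,v:(200+u/4,90+v/4); S=lambda u,v:(190+u/4.5,155+v/4.5)
for nm,t,s in [("barmid",(387.5,376),(51.5,141)),("barfar+x",(391,302),(56,198)),("bar-x",(384,450),(47,85)),("lowbarmid",(392.5,206),(79,378)),
  ("rimRL",(322,288),(150,172)),("rimRR",(311,446),(133,58)),("spout+x",(70,272),(460,135)),("spout-x",(57,432),(418,25))]:
    p,e=two(ray("top",*T(*t)),ray("scene",*S(*s))); print(nm,p.round(1),round(e,1))
for z in (165,170,175,180):
  print(z,onz("top",*T(391,302),z).round(1),onz("top",*T(384,450),z).round(1))
for n,u in (("ballA",(263,345)),("ballB",(260,411))): print(n,onz("top",*T(*u),89).round(1))
for u in [(155,38),(437,60),(402,570),(117,547)]: print("unit",onz("top",*T(*u),70).round(1))
print("tray", [onz("top",*q,50).round(1) for q in [(164,101),(238,101),(154,217),(230,227)]])
```

```text
barmid [ 449.1 -118.5  182.4] 0.6
barfar+x [ 494.8 -122.3  183. ] 2.2
bar-x [ 403.6 -114.5  184. ] 0.8
lowbarmid [ 566.1 -129.3  128.1] 0.7
rimRL [502.4 -77.1 195.8] 1.6
rimRR [406.3 -68.3 194.5] 2.7
spout+x [515.   78.2 194.2] 4.8
spout-x [417.3  86.9 192.3] 4.9
165 [ 497.4 -123.2  165. ] [ 404.2 -116.9  165. ]
170 [ 496.7 -122.6  170. ] [ 404.  -116.4  170. ]
175 [ 496.  -122.1  175. ] [ 403.8 -115.9  175. ]
180 [ 495.3 -121.5  180. ] [ 403.7 -115.3  180. ]
ballA [479.5 -44.1  89. ]
ballB [434.5 -41.4  89. ]
unit [699.7  28.3  70. ]
unit [ 681.2 -169.8   70. ]
unit [ 325.  -137.7   70. ]
unit [343.2  57.8  70. ]
tray [array([704.7, 244. ,  50. ]), array([701.8,  31.4,  50. ]), array([372.6, 270.7,  50. ]), array([342. ,  57.2,  50. ])]
```

Call:
drive_tool(increments=[[-0.3,[0,0,-0.09],-0.073],[-0.3,[0,0,-0.09],-0.073],[-0.3,[0.0616,0.15,0],0],[-0.3,[0.0616,0.15,0],0],[-0.3,[0.0616,0.15,0],0],[-0.3,[0.0616,0.15,0],0],[-0.3,[0.0616,0.15,0],0],[-0.3,[0.0616,0.15,0],0],[-0.3,[0.0616,0.15,0],0],[-0.3,[0.0616,0.15,0],0],[-0.3,[0.0616,0.15,0],0],[-0.3,[0.0616,0.15,0],0],[-0.3,[0.0616,0.15,0],0],[-0.3,[0.0616,0.15,0],0],[-0.3,[0.0616,0.15,0],0],[-0.3,[0.0616,0.15,0],0],[-0.3,[0.0616,0.15,0],0],[-0.3,[0,0,0],0]])

```text
clock: 2.4
position: [449.1, -117.3, 295.5]
ee_rot: [0.999, -0.045, -0.001, 0.0]
contact_force: [0.3, 0.3, -1.0]
gripper_width: 30.2
```

Run:
```python
from h import *
import pickle
s=read_state(); print(s['clock'],s['position'],s['ee_rot'],s['contact_force'],s['gripper_width'],s['joints'])
for n in ("wrist","scene"):
    c=calibration(n); im=get_image(n); cv2.imwrite(f"pics/{n}1.png",im[:,:,::-1]); pickle.dump(c,open(f'{n}1.pkl','wb'))
```

```text
2.4 [ 449.08089687 -117.31236306  295.5131475 ] [ 9.98987107e-01 -4.49888464e-02 -8.63157952e-04  1.37313855e-04] [ 0.28841097  0.27774952 -1.04633898] 30.150982164922006 [ 9.59784946e-02  6.92187425e-02 -2.73987815e-01  3.11249100e-05
 -1.22933755e+00  1.38479928e+00]
```

View pics/wrist1.png

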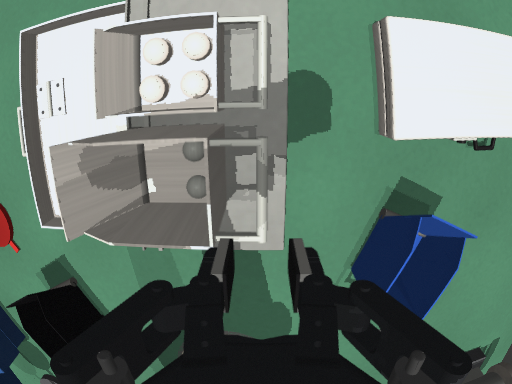

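View pics/scene1.png

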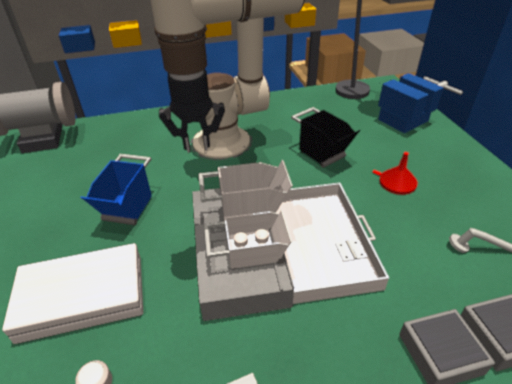

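Run:
```python
from h import *
import pickle
c=pickle.load(open('wrist1.pkl','rb'));s=read_state()
print(proj("scene",s['position']),proj("wrist",s['position'],c))
a=cv2.imread('pics/wrist1.png')[120:260,190:310]; cv2.imwrite('pics/wc.png',cv2.resize(a,None,fx=4,fy=4,interpolation=cv2.INTER_CUBIC))
for z in (180,182): print(proj("wrist",np.array([449.4,-118.5,z]),c),proj("wrist",np.array([494.8,-122.3,z]),c),proj("wrist",np.array([403.6,-114.5,z]),c))
```

```text
[197.32525267 145.27868884] [259.328143   263.15267801]
[263.60751972 190.92220005] [263.39597913 139.09162733] [263.5696926  237.85622556]
[263.62826203 191.64266987] [263.41667933 139.43561927] [263.58804681 238.84314858]
```

View pics/wc.png

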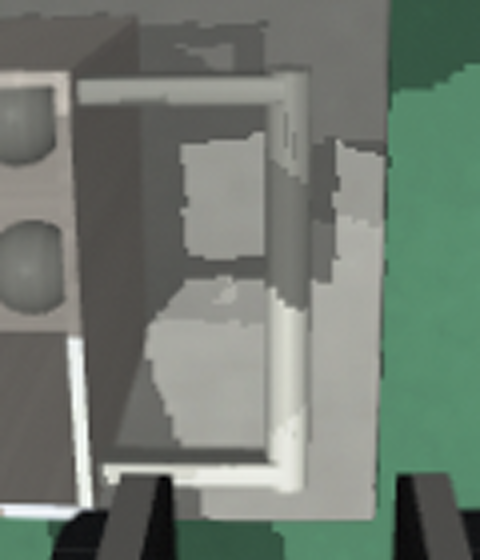

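Call:
drive_tool(increments=[[-0.3,[0,0,0.1],0],[-0.3,[0,0,0.1],0],[-0.3,[0,0,0.07],0],[-0.3,[0,0,0.05],0],[-0.3,[0,0,0.05],0],[-0.3,[0,0,0.038],0],[-0.3,[0,0,0],0]])

```text
clock: 3.38
position: [448.4, -114.2, 173.4]
ee_rot: [0.999, -0.042, -0.001, 0.0]
contact_force: [0.2, 0.4, -0.0]
gripper_width: 30.1
```

Run:
```python
from h import *
import pickle
s=read_state(); print(s['clock'],s['position'],s['ee_rot'],s['contact_force'],s['gripper_width'],s['joints'])
a=get_image("wrist");cv2.imwrite('pics/w2.png',a[:,:,::-1])
a=get_image("scene")[130:230,150:300,::-1]; cv2.imwrite('pics/s2.png',cv2.resize(a,None,fx=5,fy=5,interpolation=cv2.INTER_CUBIC))
```

```text
3.375 [ 448.42640159 -114.21428585  173.36740918] [ 9.99128612e-01 -4.17294567e-02 -8.16007191e-04  5.10530590e-05] [ 0.18171348  0.44143105 -0.03039289] 30.11936196784959 [ 1.03106289e-01  1.77830395e-01 -4.75853553e-01 -1.69255897e-04
 -9.18742048e-01  1.38430967e+00]
```

View pics/w2.png

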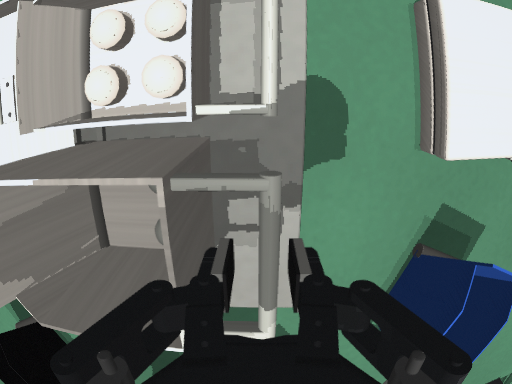

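View pics/s2.png

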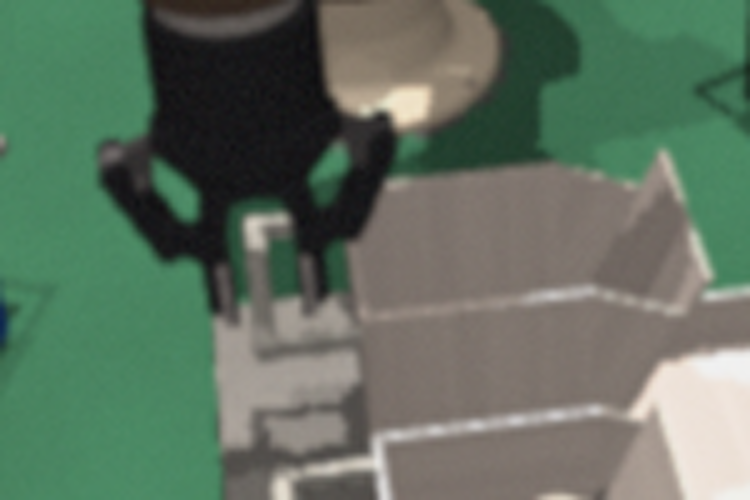

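Call:
drive_tool(increments=[[-0.3,[0,0.012,0],0],[-0.3,[0,0,0],0],[-1,[0,0,0],0],[-1,[0,0,0],0],[-1,[0,0,0],0],[-1,[0,0,0],0],[-1,[0,0,0],0]])

```text
clock: 4.35
position: [448.8, -118.4, 174.2]
ee_rot: [0.999, -0.042, 0.0, -0.0]
contact_force: [-0.6, 1.6, 3.4]
gripper_width: 8.1
```

Run:
```python
from h import *
s=read_state(); print(s['clock'],s['position'],s['ee_rot'],s['contact_force'],s['wrist_torque'],s['gripper_width'])
a=get_image("scene")[130:230,150:300,::-1]; cv2.imwrite('pics/s3.png',cv2.resize(a,None,fx=5,fy=5,interpolation=cv2.INTER_CUBIC))
```

```text
4.35 [ 448.84559201 -118.44898997  174.19741284] [ 9.99104679e-01 -4.23057021e-02  2.61634233e-04 -6.36288381e-06] [-0.59826146  1.59337973  3.36048546] [ 0.49953256  0.24078414 -0.04074584] 8.131504679468549
```

View pics/s3.png

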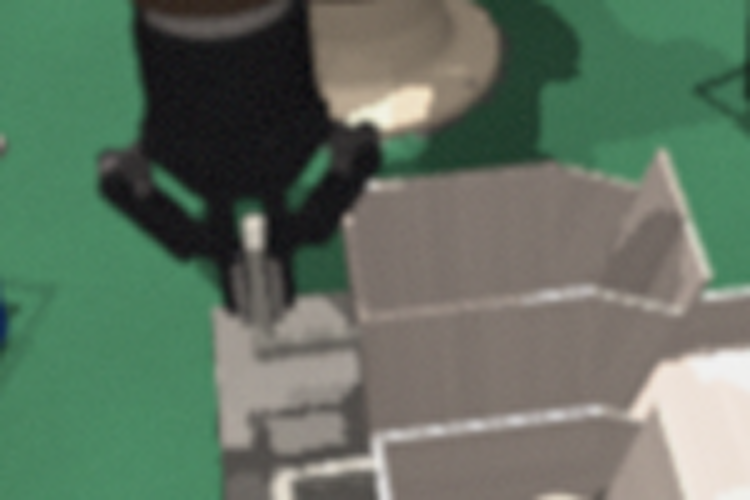

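```bash
cat > arc.py <<'E'
import numpy as np,sys
def P(t):
    p=np.arctan2(100,-155)-np.radians(t); return 184.46*np.array([np.cos(p),np.sin(p)])
if __name__=="__main__":
    for t in range(0,92,5):
        pass
    a=list(np.arange(0,90.1,2)); prev=P(0)
    for t0,t1 in zip(a[:-1],a[1:]):
        d=P(t1)-P(t0); print(t1, (-d/300).round(4), (P(t1)-P(0)).round(1))
E
python3 arc.py
```

```text
2.0 [-0.0119 -0.0178] [3.6 5.3]
4.0 [-0.0126 -0.0174] [ 7.4 10.6]
6.0 [-0.0132 -0.017 ] [11.3 15.7]
8.0 [-0.0137 -0.0165] [15.4 20.6]
10.0 [-0.0143 -0.016 ] [19.7 25.4]
12.0 [-0.0149 -0.0155] [24.2 30. ]
14.0 [-0.0154 -0.015 ] [28.8 34.5]
16.0 [-0.0159 -0.0144] [33.6 38.9]
18.0 [-0.0164 -0.0138] [38.5 43. ]
20.0 [-0.0169 -0.0133] [43.5 47. ]
22.0 [-0.0173 -0.0127] [48.7 50.8]
24.0 [-0.0178 -0.0121] [54.1 54.4]
26.0 [-0.0182 -0.0114] [59.5 57.8]
28.0 [-0.0186 -0.0108] [65.1 61.1]
30.0 [-0.0189 -0.0101] [70.8 64.1]
32.0 [-0.0193 -0.0095] [76.5 66.9]
34.0 [-0.0196 -0.0088] [82.4 69.6]
36.0 [-0.0199 -0.0081] [88.4 72. ]
38.0 [-0.0201 -0.0074] [94.4 74.2]
40.0 [-0.0204 -0.0067] [100.5  76.2]
42.0 [-0.0206 -0.006 ] [106.7  78. ]
44.0 [-0.0208 -0.0053] [113.   79.6]
46.0 [-0.021  -0.0045] [119.3  81. ]
48.0 [-0.0211 -0.0038] [125.6  82.1]
50.0 [-0.0212 -0.0031] [132.  83.]
52.0 [-0.0213 -0.0023] [138.4  83.7]
54.0 [-0.0214 -0.0016] [144.8  84.2]
56.0 [-0.0214 -0.0008] [151.2  84.4]
58.0 [-0.0215 -0.0001] [157.7  84.4]
60.0 [-0.0215  0.0007] [164.1  84.2]
62.0 [-0.0214  0.0014] [170.5  83.8]
64.0 [-0.0214  0.0022] [176.9  83.2]
66.0 [-0.0213  0.0029] [183.3  82.3]
68.0 [-0.0211  0.0037] [189.7  81.2]
70.0 [-0.021   0.0044] [196.   79.9]
72.0 [-0.0208  0.0051] [202.2  78.3]
74.0 [-0.0206  0.0059] [208.4  76.6]
76.0 [-0.0204  0.0066] [214.5  74.6]
78.0 [-0.0202  0.0073] [220.6  72.4]
80.0 [-0.0199  0.008 ] [226.6  70. ]
82.0 [-0.0196  0.0087] [232.5  67.4]
84.0 [-0.0193  0.0094] [238.3  64.6]
86.0 [-0.019  0.01 ] [243.9  61.6]
88.0 [-0.0186  0.0107] [249.5  58.4]
90.0 [-0.0182  0.0113] [255.  55.]
```

Grip is made, with the opening stopped at 8 mm on the bar. Rocking the first 16°.

Call:
drive_tool(increments=[[-1,[0,-0.012,-0.018],0],[-1,[0,-0.0126,-0.0174],0],[-1,[0,-0.0132,-0.017],0],[-1,[0,-0.0137,-0.0165],0],[-1,[0,-0.0143,-0.016],0],[-1,[0,-0.0149,-0.0155],0],[-1,[0,-0.0154,-0.015],0],[-1,[0,-0.016,-0.0144],0],[-1,[0,0,0],0]])

```text
clock: 5.52
position: [451.9, -84.7, 213.5]
ee_rot: [0.999, -0.042, 0.001, 0.0]
contact_force: [0.2, -0.4, -2.4]
gripper_width: 7.4
```

Run:
```python
from h import *
s=read_state(); print(s['clock'],s['position'],s['position']-[448.85,-118.45,174.2],s['ee_rot'],s['contact_force'],s['wrist_torque'],s['gripper_width'])
a=get_image("scene")[100:300,150:400,::-1]; cv2.imwrite('pics/s4.png',cv2.resize(a,None,fx=3,fy=3,interpolation=cv2.INTER_CUBIC))
```

```text
5.525 [451.85294616 -84.71414596 213.46945497] [ 3.00294616 33.73585404 39.26945497] [ 9.99118451e-01 -4.19758896e-02  5.87174957e-04  1.69497412e-05] [ 0.1802866  -0.3578891  -2.39348626] [-0.24304134  0.04079205  0.01214836] 7.416926627917748
```

View pics/s4.png

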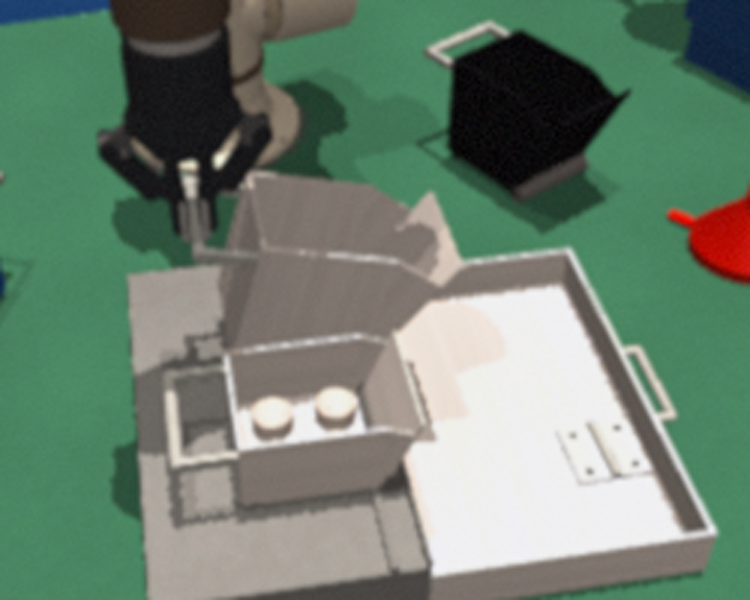

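The tub tilts with the bar in the pinch; the arc matches and forces are small. Continuing to about 50°.

Call:
drive_tool(increments=[[-1,[0,-0.0164,-0.0138],0],[-1,[0,-0.0169,-0.0133],0],[-1,[0,-0.0173,-0.0127],0],[-1,[0,-0.0178,-0.0121],0],[-1,[0,-0.0182,-0.0114],0],[-1,[0,-0.0186,-0.0108],0],[-1,[0,-0.0189,-0.0101],0],[-1,[0,-0.0193,-0.0095],0],[-1,[0,-0.0196,-0.0088],0],[-1,[0,-0.0199,-0.0081],0],[-1,[0,-0.0201,-0.0074],0],[-1,[0,-0.0204,-0.0067],0],[-1,[0,-0.0206,-0.006],0],[-1,[0,-0.0208,-0.0053],0],[-1,[0,-0.021,-0.0045],0],[-1,[0,-0.0211,-0.0038],0],[-1,[0,-0.0212,-0.0031],0],[-1,[0,0,0],0]])

```text
clock: 7.82
position: [461.4, 13.7, 259.5]
ee_rot: [0.999, -0.042, 0.003, -0.0]
contact_force: [-0.2, -3.6, 7.0]
gripper_width: 7.8
```

Run:
```python
from h import *
s=read_state(); d=s['position']-[448.85,-118.45,174.2]; ey=np.array([.084,.9965]); ex=np.array([.9965,-.084]);print(s['clock'],s['position'],d[:2]@ex,d[:2]@ey,d[2],s['ee_rot'],s['contact_force'],s['wrist_torque'],s['gripper_width'])
a=get_image("scene")[100:300,150:400,::-1]; cv2.imwrite('pics/s5.png',cv2.resize(a,None,fx=3,fy=3,interpolation=cv2.INTER_CUBIC))
```

```text
7.825 [461.44936277  13.70434671 259.46670045] 1.4542998731747243 132.7501529713288 85.26670044919007 [ 9.99128195e-01 -4.16711539e-02  2.51944121e-03 -1.34359612e-04] [-0.21920562 -3.57277075  7.03378456] [-1.21887181  0.29449073 -0.12616402] 7.81370871346098
```

View pics/s5.png

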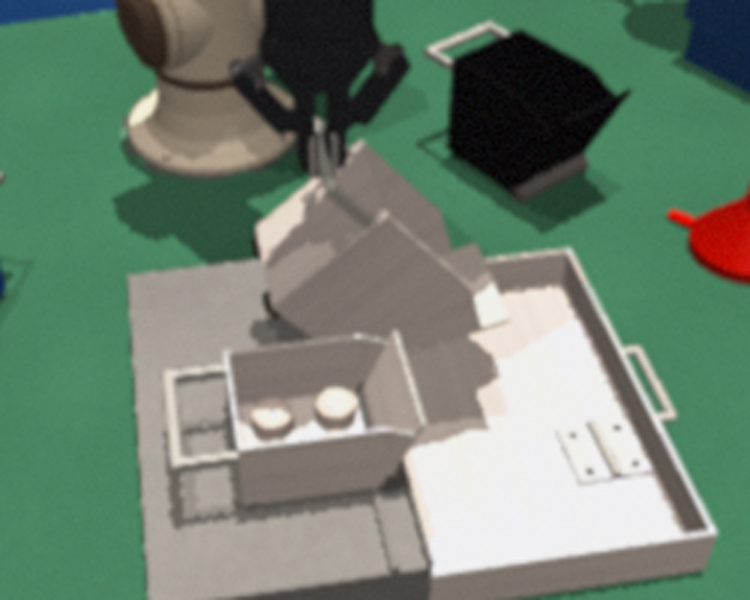

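Call:
drive_tool(increments=[[-1,[0,-0.0213,-0.0023],0],[-1,[0,-0.0214,-0.0016],0],[-1,[0,-0.0214,-0.0008],0],[-1,[0,-0.0215,0],0],[-1,[0,-0.0215,0.0007],0],[-1,[0,-0.0214,0.0014],0],[-1,[0,-0.0107,0.001],0],[-1,[0,-0.0107,0.0012],0],[-1,[0,-0.0107,0.0014],0],[-1,[0,-0.0106,0.0015],0],[-1,[0,-0.0106,0.0018],0],[-1,[0,-0.0105,0.002],0],[-1,[0,-0.0105,0.0022],0],[-1,[0,-0.0105,0.0022],0],[-1,[0,0,0],0]])

```text
clock: 9.75
position: [466.3, 77.9, 254.8]
ee_rot: [0.999, -0.042, 0.001, -0.001]
contact_force: [1.0, 0.3, 4.6]
gripper_width: 8.0
```

Run:
```python
from h import *
s=read_state(); d=s['position']-[448.85,-118.45,174.2]; ey=np.array([.084,.9965]); ex=np.array([.9965,-.084]);print(s['clock'],s['position'],d[:2]@ex,d[:2]@ey,d[2],s['ee_rot'],s['contact_force'],s['wrist_torque'],s['gripper_width'])
a=get_image("scene")[100:300,150:400,::-1]; cv2.imwrite('pics/s6.png',cv2.resize(a,None,fx=3,fy=3,interpolation=cv2.INTER_CUBIC))
```

```text
9.75 [466.29826447  77.91291629 254.82123836] 0.8927105716564974 197.1413003011198 80.62123836203574 [ 9.99116182e-01 -4.20014434e-02  1.46438264e-03 -7.67400016e-04] [0.98490408 0.30112377 4.63300648] [-0.11685176 -0.2500437  -0.01595479] 8.029687589510655
```

View pics/s6.png

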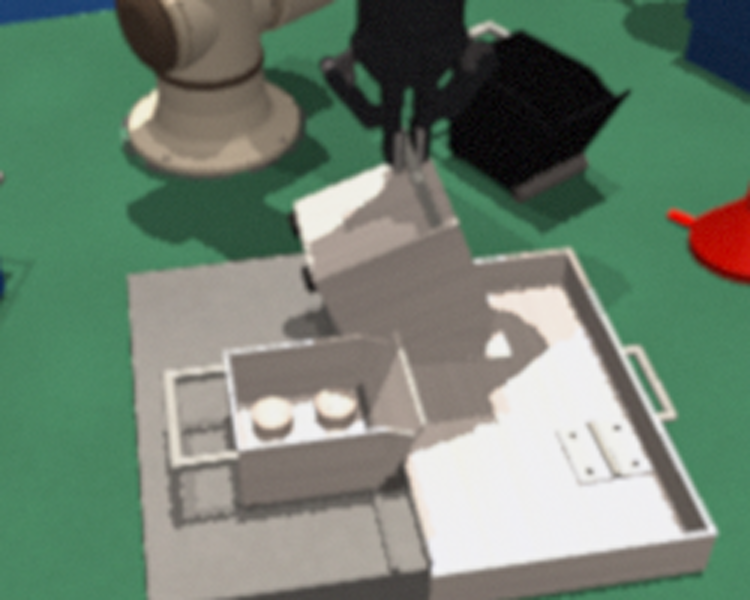

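At about 70° the balls are near the point of rolling. On to about 88° at 1° per row, then a wait.

Call:
drive_tool(increments=[[-1,[0,-0.0104,0.0025],0],[-1,[0,-0.0104,0.0026],0],[-1,[0,-0.0103,0.0029],0],[-1,[0,-0.0103,0.003],0],[-1,[0,-0.0102,0.0032],0],[-1,[0,-0.0102,0.0034],0],[-1,[0,-0.0101,0.0036],0],[-1,[0,-0.0101,0.0037],0],[-1,[0,-0.01,0.0039],0],[-1,[0,-0.0099,0.0041],0],[-1,[0,-0.0098,0.0043],0],[-1,[0,-0.0098,0.0044],0],[-1,[0,-0.0097,0.0046],0],[-1,[0,-0.0096,0.0048],0],[-1,[0,-0.0095,0.005],0],[-1,[0,-0.0095,0.005],0],[-1,[0,0,0],0],[-1,[0,0,0],0],[-1,[0,0,0],0],[-1,[0,0,0],0]])

```text
clock: 12.3
position: [469.5, 125.0, 235.8]
ee_rot: [0.999, -0.042, 0.0, -0.0]
contact_force: [0.8, 2.0, 5.9]
gripper_width: 7.6
```

Run:
```python
from h import *
s=read_state(); d=s['position']-[448.85,-118.45,174.2]; ey=np.array([.084,.9965]); ex=np.array([.9965,-.084]);print(s['clock'],s['position'],d[:2]@ex,d[:2]@ey,d[2],s['ee_rot'],s['contact_force'],s['wrist_torque'],s['gripper_width'])
a=get_image("scene")[100:300,150:400,::-1]; a=cv2.resize(a,None,fx=2.9,fy=2.9,interpolation=cv2.INTER_CUBIC);cv2.imwrite('pics/s7.png',a)
a=get_image("top")[80:250,130:330,::-1]; a=cv2.resize(a,None,fx=3.4,fy=3.4,interpolation=cv2.INTER_CUBIC);cv2.imwrite('pics/t7.png',a)
```

```text
12.3 [469.54519967 124.99070646 235.83065031] 0.17374712903690082 244.32706075503884 61.63065030830478 [ 9.99109711e-01 -4.21860761e-02  3.18960031e-04 -1.37470916e-04] [0.75938707 2.00324625 5.87037895] [ 0.21914226 -0.13194566 -0.08482503] 7.607575319041816
```

View pics/s7.png

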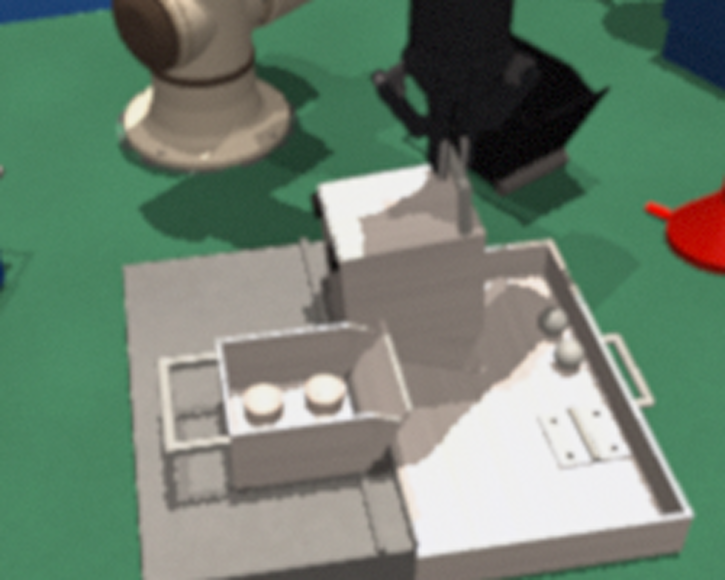

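View pics/t7.png

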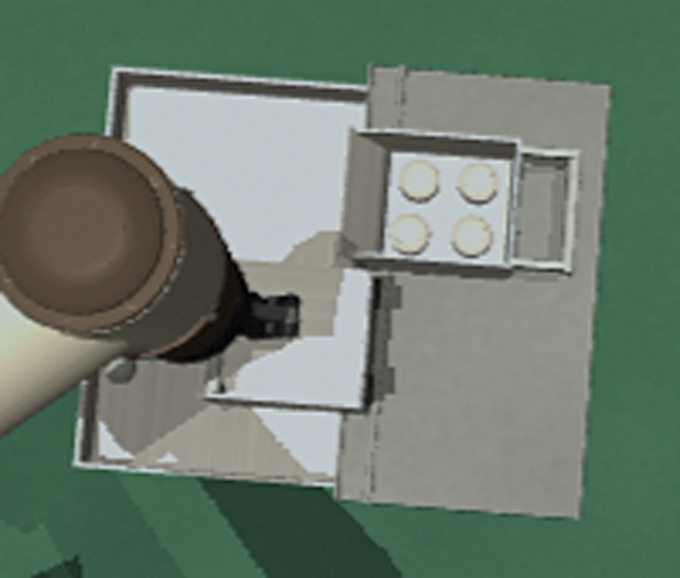

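Both balls are out in the tray, at scene-crop px (553,320) and (568,355). Rocking back along the same arc, 86° to 48°.

Call:
drive_tool(increments=[[-1,[0,0.019,-0.01],0],[-1,[0,0.0193,-0.0094],0],[-1,[0,0.0196,-0.0087],0],[-1,[0,0.0199,-0.008],0],[-1,[0,0.0202,-0.0073],0],[-1,[0,0.0204,-0.0066],0],[-1,[0,0.0206,-0.0059],0],[-1,[0,0.0208,-0.0051],0],[-1,[0,0.021,-0.0044],0],[-1,[0,0.0211,-0.0037],0],[-1,[0,0.0213,-0.0029],0],[-1,[0,0.0214,-0.0022],0],[-1,[0,0.0214,-0.0014],0],[-1,[0,0.0215,-0.0007],0],[-1,[0,0.0215,0],0],[-1,[0,0.0214,0.0008],0],[-1,[0,0.0214,0.0016],0],[-1,[0,0.0213,0.0023],0],[-1,[0,0.0212,0.0031],0],[-1,[0,0,0],0]])

```text
clock: 14.9
position: [459.4, 5.5, 256.7]
ee_rot: [0.999, -0.043, 0.0, 0.001]
contact_force: [0.7, -0.7, 5.4]
gripper_width: 7.5
```

Run:
```python
from h import *
s=read_state(); d=s['position']-[448.85,-118.45,174.2]; ey=np.array([.084,.9965]); ex=np.array([.9965,-.084]);print(s['clock'],s['position'],d[:2]@ex,d[:2]@ey,d[2],s['ee_rot'],s['contact_force'],s['wrist_torque'],s['gripper_width'])
a=get_image("scene")[100:300,150:400,::-1]; a=cv2.resize(a,None,fx=2.9,fy=2.9,interpolation=cv2.INTER_CUBIC);cv2.imwrite('pics/s8.png',a)
```

```text
14.9 [459.42923256   5.48212922 256.69057043] 0.13190638902137763 124.3870223056098 82.49057043070871 [ 9.99095527e-01 -4.25118365e-02  2.45179920e-04  9.00593762e-04] [ 0.7156874  -0.73754018  5.42263243] [ 0.18910727 -0.16687698 -0.07407927] 7.455154286632991
```

View pics/s8.png

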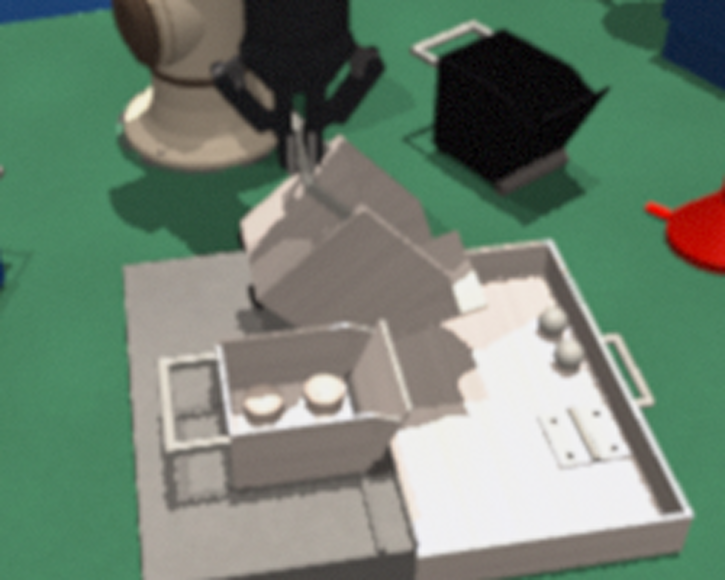

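Call:
drive_tool(increments=[[-1,[0,0.0211,0.0038],0],[-1,[0,0.021,0.0045],0],[-1,[0,0.0208,0.0053],0],[-1,[0,0.0206,0.006],0],[-1,[0,0.0204,0.0067],0],[-1,[0,0.0201,0.0074],0],[-1,[0,0.0199,0.0081],0],[-1,[0,0.0196,0.0088],0],[-1,[0,0.0193,0.0095],0],[-1,[0,0.0189,0.0101],0],[-1,[0,0.0186,0.0108],0],[-1,[0,0.0182,0.0114],0],[-1,[0,0.0178,0.0121],0],[-1,[0,0.0173,0.0127],0],[-1,[0,0.0169,0.0133],0],[-1,[0,0.0164,0.0138],0],[-1,[0,0.0159,0.0144],0],[-1,[0,0.0154,0.015],0],[-1,[0,0.0149,0.0155],0],[-1,[0,0,0],0]])

```text
clock: 17.45
position: [449.8, -99.0, 198.4]
ee_rot: [0.999, -0.043, -0.001, -0.0]
contact_force: [0.7, 0.9, -1.6]
gripper_width: 7.6
```

Run:
```python
from h import *
s=read_state(); d=s['position']-[448.85,-118.45,174.2]; ey=np.array([.084,.9965]); ex=np.array([.9965,-.084]);print(s['clock'],s['position'],d[:2]@ex,d[:2]@ey,d[2],s['ee_rot'],s['contact_force'],s['wrist_torque'],s['gripper_width'])
```

```text
17.45 [449.7523019  -98.96387217 198.38363617] -0.737690898571416 19.493719744333767 24.18363617459238 [ 9.99085494e-01 -4.27464105e-02 -9.57477802e-04 -5.30905627e-05] [ 0.67408718  0.88194623 -1.60468167] [ 0.25307447 -0.11248111 -0.05696794] 7.629767478547318
```

Call:
drive_tool(increments=[[-1,[0.001,0.0142,0.0152],0],[-1,[0.001,0.0136,0.0158],0],[-1,[0,0.0131,0.0164],0],[-1,[0,0.0064,0.0084],0],[-1,[0,0.0062,0.0085],0],[-1,[0,0.006,0.0085],0],[-1,[0,0.0055,0.0082],0],[-1,[0,0,0],0],[-1,[0,0,0],0]])

```text
clock: 18.58
position: [449.2, -118.1, 175.0]
ee_rot: [0.999, -0.042, -0.0, -0.0]
contact_force: [0.2, 2.6, -2.4]
gripper_width: 7.6
```

Run:
```python
from h import *
s=read_state(); d=s['position']-[448.85,-118.45,174.2]; ey=np.array([.084,.9965]); ex=np.array([.9965,-.084]);print(s['clock'],s['position'],d[:2]@ex,d[:2]@ey,d[2],s['ee_rot'],s['contact_force'],s['wrist_torque'],s['gripper_width'])
a=get_image("scene")[130:280,150:300,::-1]; a=cv2.resize(a,None,fx=4,fy=4,interpolation=cv2.INTER_CUBIC);cv2.imwrite('pics/s9.png',a)
a=get_image("top")[80:250,130:330,::-1]; a=cv2.resize(a,None,fx=3.4,fy=3.4,interpolation=cv2.INTER_CUBIC);cv2.imwrite('pics/t9.png',a)
```

```text
18.575 [ 449.24115276 -118.12073027  174.97420221] 0.3621250669377903 0.36097412083966557 0.7742022136396542 [ 9.99100001e-01 -4.24165781e-02 -5.08193716e-05 -1.39643845e-04] [ 0.15542916  2.62259698 -2.39063322] [ 1.27022022e+00 -5.43014006e-04 -2.75605619e-02] 7.597618758142481
```

View pics/s9.png

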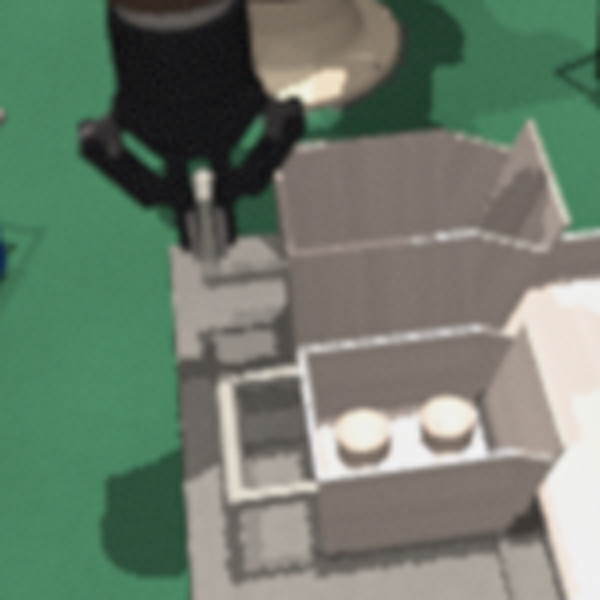

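View pics/t9.png

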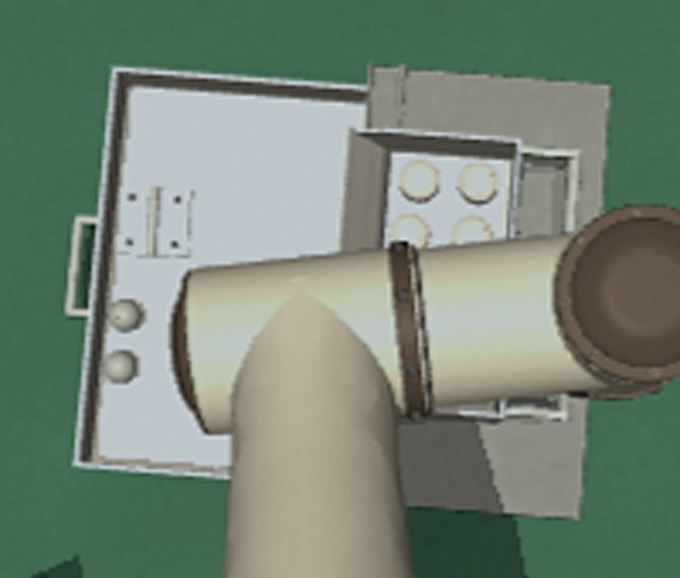

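The tub is upright and still held. Easing down 0.7 mm, then opening gradually.

Call:
drive_tool(increments=[[-1,[0,0.001,0.0024],0],[-1,[0,0,0],0],[-0.75,[0,0,0],0],[-0.65,[0,0,0],0],[-0.5,[0,0,0],0],[-0.4,[0,0,0],0],[-0.3,[0,0,0],0],[-0.3,[0,0,0],0]])

```text
clock: 19.68
position: [449.3, -118.6, 174.4]
ee_rot: [0.999, -0.042, 0.0, 0.0]
contact_force: [0.3, -1.1, 0.3]
gripper_width: 29.9
```

Run:
```python
from h import *
s=read_state();print(s['clock'],s['position'],s['contact_force'],s['wrist_torque'],s['gripper_width'])
a=get_image("wrist");cv2.imwrite('pics/w10.png',a[:,:,::-1])
a=get_image("scene")[130:280,150:300,::-1]; a=cv2.resize(a,None,fx=4,fy=4,interpolation=cv2.INTER_CUBIC);cv2.imwrite('pics/s10.png',a)
```

```text
19.675 [ 449.2904967  -118.58967849  174.36387147] [ 0.34140772 -1.11873064  0.31342471] [-0.00133971  0.04371181 -0.10197662] 29.892096820807414
```

View pics/w10.png

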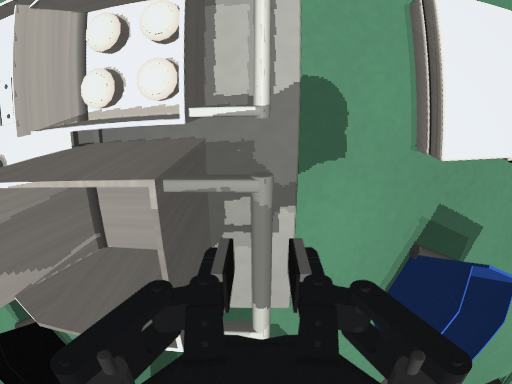

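View pics/s10.png

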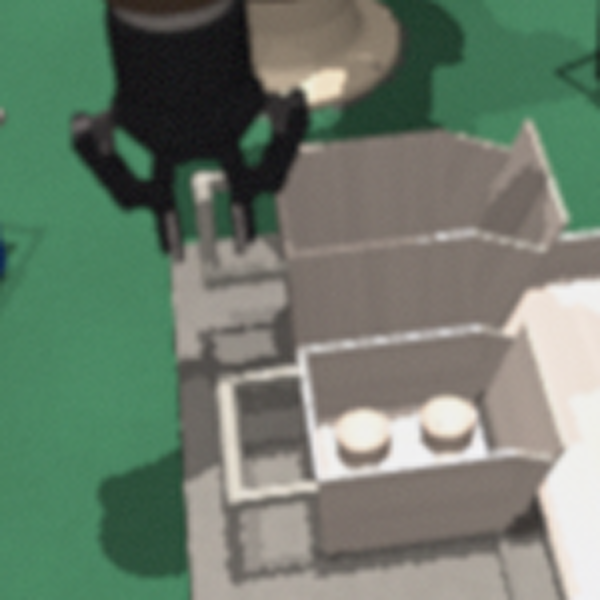

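The bar is free and centred between the open fingers, with the tub standing upright. Raising straight up, then drawing back.

Call:
drive_tool(increments=[[-0.3,[0,0,-0.04],0],[-0.3,[0,0,-0.06],0],[-0.3,[0,0,-0.1],0],[-0.3,[0,0,-0.12],0],[-0.3,[0,0,-0.12],0],[-0.3,[0,0.15,0],0],[-0.3,[0,0.15,0],0],[-0.3,[0,0.15,0],0],[-0.3,[0,0.15,0],0],[-0.3,[0,0,0],0],[-0.3,[0,0,0],0]])

```text
clock: 21.15
position: [433.9, -297.9, 306.8]
ee_rot: [0.999, -0.043, 0.0, -0.0]
contact_force: [0.3, 0.3, -0.2]
gripper_width: 30.1
```

Run:
```python
from h import *
s=read_state();print(s['clock'],s['position'],s['contact_force'],s['gripper_width'])
for n in("top","scene"): cv2.imwrite(f'pics/{n}11.png',get_image(n)[:,:,::-1])
a=cv2.imread('pics/top11.png');b=cv2.imread('pics/top0.png')
cv2.imwrite('pics/cmp.png',np.hstack([cv2.resize(q[90:240,145:320],None,fx=2.2,fy=2.2,interpolation=cv2.INTER_CUBIC) for q in (b,a)]))
a=cv2.imread('pics/scene11.png');b=cv2.imread('pics/scene0.png')
cv2.imwrite('pics/cmps.png',np.hstack([cv2.resize(q[155:310,185:385],None,fx=1.95,fy=1.95,interpolation=cv2.INTER_CUBIC) for q in (b,a)]))
```

```text
21.15 [ 433.87225364 -297.86705283  306.75171816] [ 0.31024626  0.28691643 -0.15489092] 30.10726843702615
```

View pics/cmp.png

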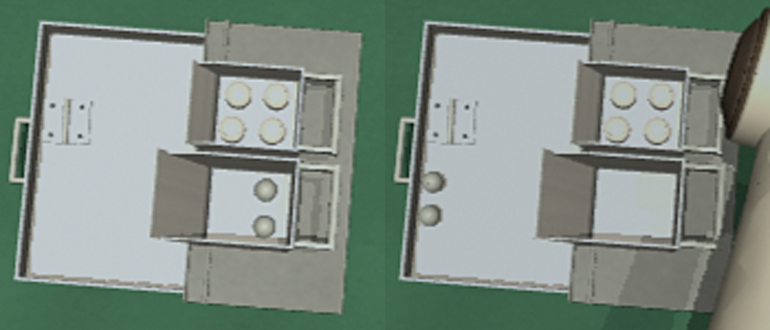

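View pics/cmps.png

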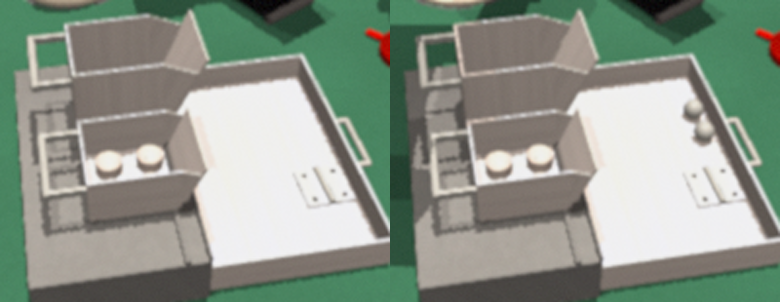

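Before and after, the tub stands in the same pixels, upright and empty. Both balls rest against the tray's far wall, and the shallow tub has not changed. Handing in.

Run:
```python
from bench import *
print(job_done())
```

```text
the job is handed in; nothing more can be done
None
```

The deeper tub is empty: both steel balls are in the tray, and the tub is back upright where it started, let go. I pinched its rear bar and rocked it to about 86° on its heel at 8–16°/s. Once the balls had rolled out, I rocked it back along the same arc, opened slowly and drew the arm clear.

- **Balls:** both lie in the tray against its far wall, seen in the top and scene views.
- **Deeper tub:** its outline is in the same pixels before and after. At the end of the rock-back the gripper was within 0.8 mm of its grasp pose.
- **Shallow tub:** it still holds its caps and has not moved.
- **Limits:** the forces I read between moves stayed under about 8 N, and I handed in at about 21 s of the 51 s allowed. Forces within moves were not recorded.
- **Disagreements:**
  - The arm drifted about 3 mm on the descent, which I corrected before gripping.
  - It ran about 2 mm high mid-arc, but the force readings showed no sign of lifting the tub.

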